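# Blow a preserved rose clean: shut the cabinet, hold the air lever

### The job

A finished rose stands on the turntable of the blow-off cabinet. Push the cabinet's door shut until it seats fully home on its ball catch; then press the yellow pad of the spring-loaded air lever down about half way, so that the gauge needle stands in the green band, and keep it there for at least three seconds. Never let the needle run into the red or work the lever while the door is open, leave the roses and the other things on the bench where they stand, and finish while still holding the lever in the green with the door shut: do not let it go.

Things in the scene. Friction and masses are not known exactly. Their poses are not given: they have to be found in the camera images.
- machine: bench blow-off cabinet, fixed: light grey frame with clear windows and roof, 240 mm deep (x) by 250 wide (y) by 250 high; blue-grey valve console, 200 deep, 134 wide, 150 high, bolted to its right side, centre at y = -198 mm. Origin under the cabinet's centre at bench height; x from its front (the door, robot side) to its back, y to the left seen from the front, z up
- needle (a joint): angle of the pressure gauge's needle, rad from its rest, 0 to 4.5: 63 mm round gauge, white face up, on top of the console, 162 mm above the bench, centre at x = -45, y = -167 mm of the machine. The black needle is geared 9 to 1 to the air lever and turns clockwise seen from above: green band 1.8 to 2.7 (lever 0.20 to 0.30), red from 3.4 (lever 0.38)
- door (a joint): door angle, rad: 0 shut and seated, positive open towards the robot, to 1.5. Panel 242 mm wide, 14 thick, 52 to 246 mm above the bench, blue-grey frame, clear window; upright hinge at its left (+y). Stays where left (friction 0.1 N m). The ball catch at the free edge resists from about 0.065 rad, its hump (about 6 N at the push point) is at 0.027; past that it pulls the door home to 0
- door_hinge (a point): point on the door's hinge axis, 215 mm above the bench (at x = -120, y = 122 mm of the machine). Its axes turn with the door: -x points out of the door's outer face, -y along the door to its free edge, z up
- door_push (a point): point on the door's flat outer face, on its upper frame: 190 mm from the hinge line, 52 short of the free edge, 31 below the door's top edge; the face lies 15 mm outside the hinge axis. The 80 mm upright bar handle is lower (up to 165 mm above the bench), 229 mm from the hinge line, standing 40 mm off the face. Axes as for the hinge
- lever (a joint): spring-return air lever, rad: 0 released (up), grows as pressed down, stop at 0.50. Green band 0.20 to 0.30 (aim at 0.25), red from 0.38. It springs back by itself; about 4 N at the pad to start, 8 N at 0.25, 12 N at the stop. Pivot 145 mm behind the pad, along the machine's y, 172 mm above the bench; the lever slopes 0.25 rad up to the robot when released, level at 0.25
- lever_pad (a point): centre of the top face of the lever's yellow pad (46 mm long, 40 wide, 14 thick), moving with the lever: about 217 mm above the bench released, 181 in mid green (188 to 174 over the band); x = -158, y = -222 mm of the machine, 97 mm right of the cabinet's side, ahead of the console's front. Machine's axes, turned with the lever
- rose_in: white preserved rose, 80 mm across, in a clear fluted cup (74 mm), 75 mm tall, standing on the 8 mm turntable in the cabinet, 58 mm above the bench; origin under its centre. Bystander
- rose_a: the same kind of white rose in a clear cup, 75 mm tall, on the bench ahead and to the right of the console; origin under its centre. Bystander
- rose_b: the same kind of white rose in a clear cup, 75 mm tall, on the bench to the right of the console; origin under its centre. Bystander
- cups: stack of four empty clear cups, 74 mm across, 76 mm tall, on the bench to the left of the cabinet's front; origin under its centre. Bystander
- glue: white glue bottle with an orange cap, 48 mm across, 120 mm tall, on the bench at the left, left of the cup stack; origin under its centre. Bystander
- brush: soft dusting brush, wooden handle and 40 mm wide straw-coloured bristles, 190 mm long, 18 mm high, lying on the bench between the robot and the cabinet; origin under its middle, x along it. Bystander
- giftbox: dark grey gift box with a pink band on its lid, 80 by 80 mm, 85 mm tall, on the bench to the left, ahead of the cabinet; origin under its centre. Bystander

How it is judged:
By the outcome, as a careful person would: the job done as asked, in the order asked, and still so for the second after the job is handed in, while the arm keeps its last pose, push and grip.
It also fails if it takes over 48 s, if anything falls off the work surface, if the arm or the gripper's body presses on something with over 40 N, if the wrist force passes 120 N, or if a joint passes its speed limit or range.

### The arm

A 6-joint arm with a two-finger parallel gripper is mounted at the origin on the work surface. World frame = base frame: x ahead of the robot, y to its left, z up, the work surface at z = 0. Lengths are in m, angles in rad, forces in N, time in s.
With the tool pointing down it reaches from about 0.425 to 0.95 m from the base axis. Payload 3.5 kg.
Tool frame: the origin (TCP) lies midway between the tips of the shut fingers; the grasp point (between the pads) lies 19 mm behind it; z points along the fingers, y is the line along which they close (so a half turn about z gives the same grasp; the last joint's range is limited). The gripper opens to 85 mm and grips with 20 to 120 N. Pads are 22 mm wide; open, the fingers measure 114 mm over their backs; the gripper's body (76 mm by 85 mm) begins 54 mm behind the grasp point. The pads swing forward as they close: fully open they stand 13 mm farther back than shut.
Start: joints at [1.192, 0.286, 1.577, -0, 1.279, -0.15], TCP at [0.153, 0.657, 0.231] pointing down, gripper open.
Joint ranges: [-2.77, 2.77], [-0.9, 2.22], [0.21, 2.48], [-1.53, 4.67], [0.24, 2.81], [-2.84, 2.84]. Speed limits (rad/s): [2.79, 2.79, 3.14, 3.14, 3.14, 3.14].

### API

Orientations are given as a unit quaternion [x, y, z, w].
In Python, from plant import ctrl gives the robot as it stands.
- The arm moves only by the tool move_arm, never from a script. Its argument "plan" is a list of rows, each an object of numbers: "x", "y", "z": the shift along the tool's x, y, z in m; "yaw": the turn about the tool's z in rad; "fingers": the closure, from 0 (fully open) to 1 (shut). In form: [{"x": .., "y": .., "z": .., "yaw": .., "fingers": ..}, ...]. A call has 1 to 5 rows; each row is the pose to reach, as a shift and turn from the pose commanded when the call began, along the tool's axes at that moment; what a row does not reach only later rows make up. A row lasts 1/10 s, in which the tool goes at most 50 mm and 8.59 degrees, less where a joint would pass 70% of its speed; a pose out of reach is approached as far as the arm can. A call with a gripper value outside its range is refused whole. The fingers move at their own pace and stop on an object; "force" is the grip in N (left out, the last holds). Time passes only in rows, so rows that repeat a pose let the fingers close. It gives the time, the measured TCP pose, the force, the opening and the grip force at its end, in the units of the state.
- ctrl.get_state(): the state, without advancing time (a new reading comes with each control period).
- ctrl.read_camera(name): name is "scene" or "top" or "wrist"; returns the picture (384x512x3 uint8, red, green, blue); there is no depth.
- ctrl.camera_model(name): a dict with "intrinsics" (3x3 intrinsics, pixels), "distortion" ([k1, k2, p1, p2, k3] as OpenCV has them; the pictures are not rectified), "cam_to_world" (4x4, takes a point from camera to world coordinates); the wrist camera has in their place "tool_from_camera" (4x4, takes a point from camera to tool coordinates, whose origin is the TCP and whose axes are the flange's). Camera axes: x right, y up, looking along -z (the intrinsics and any distortion apply to the point x, -y, -z); pixel columns grow to the right and rows downward; lengths in m; the calibration is good to about 2 mm. A picture is of the moment at which its call begins: read the wrist's pose just before it. camera_model takes no time and is no camera call.
- ctrl.sign_off(): hands the job in; it is judged then, once.
The state is a dict: "time": time; "qpos": joint angles; "dq": joint speeds; "joint_efforts": joint torques, N m; "eef_pos": TCP position; "tcp_rot": TCP orientation; "contact_force": force on the tool from outside, world axes, zero at the start; "wrist_torque": the same for the moment, N m; "opening": opening from 0.0 (shut) to 1.0 (fully open); "finger_force": force on a finger pad.
Only numpy, scipy, OpenCV 4.12 (cv2) and the standard library are available. Lean on these libraries where they do the work, as an engineer would, in place of code of your own. Each camera call takes 0.05 s, during which the arm holds its last target. There are 200 camera calls.

## Working session

There is one attempt and no reset: what is moved stays moved. The work goes in short steps, Python scripts to look and compute and a tool call to move; the robot and the scene stay as the last step left them, time stands still between calls to the robot, and variables do not carry over. Pictures are saved under pics/ and viewed, at most 10 in all, crops included, and the job is handed in when it is done.

Besides the shell and the picture viewer there is one more tool, called after "Call:" as name([rows], argument=value, ...), one row to a line, values as JSON. move_arm: Moves the arm, as the interface text tells. Its arguments: {"type":"object","properties":{"plan":{"type":"array"},"force":{"type":"number"}},"required":["plan"]}

```bash
mkdir -p pics; ls
python3 - <<'E'
from plant import ctrl
import cv2,numpy as np
s=ctrl.get_state();print({k:np.round(v,3).tolist() for k,v in s.items()})
for n in("scene","top"):
    cv2.imwrite(f"pics/{n}0.png",ctrl.read_camera(n)[:,:,::-1]); m=ctrl.camera_model(n);print(n,{k:np.round(v,4).tolist() for k,v in m.items()})
print(ctrl.camera_model("wrist"))
E
```

```text
pics
{'time': 0.0, 'qpos': [1.192, 0.287, 1.578, -0.0, 1.279, -0.15], 'dq': [-0.0, 0.001, 0.0, 0.0, -0.003, 0.001], 'joint_efforts': [0.0, -40.598, -29.263, -0.0, 0.006, 0.0], 'eef_pos': [0.153, 0.657, 0.23], 'tcp_rot': [0.114, 0.993, -0.001, -0.0], 'contact_force': [-0.107, -0.287, 0.582], 'wrist_torque': [0.02, -0.047, 0.028], 'finger_force': 0.0, 'opening': 1.006}
scene {'intrinsics': [[471.7471, 0.0, 256.2108], [0.0, 471.7471, 189.7123], [0.0, 0.0, 1.0]], 'distortion': [-0.1093, 0.0, 0.0, 0.0, 0.0], 'cam_to_world': [[-1.0, -0.0021, 0.0087, 0.6328], [0.0067, -0.8197, 0.5727, 0.7154], [0.0059, 0.5728, 0.8197, 1.0941], [0.0, 0.0, 0.0, 1.0]]}
top {'intrinsics': [[378.3602, 0.0, 253.1015], [0.0, 378.3602, 196.321], [0.0, 0.0, 1.0]], 'distortion': [-0.0464, 0.0, 0.0, 0.0, 0.0], 'cam_to_world': [[0.0836, 0.9715, -0.222, 0.392], [-0.9965, 0.0829, -0.0126, 0.0248], [0.0062, 0.2223, 0.975, 1.132], [0.0, 0.0, 0.0, 1.0]]}
{'intrinsics': array([[337.10175859,   0.        , 259.09373948],
       [  0.        , 337.10175859, 197.0494842 ],
       [  0.        ,   0.        ,   1.        ]]), 'distortion': array([0.0263382, 0.       , 0.       , 0.       , 0.       ]), 'tool_from_camera': array([[ 5.13129662e-04,  9.52148145e-01,  3.05636462e-01,
         7.93609965e-02],
       [ 9.99999868e-01, -4.79943862e-04, -1.83721326e-04,
         1.87661612e-04],
       [-2.82415760e-05,  3.05636516e-01, -9.52148266e-01,
        -1.42206148e-01],
       [ 0.00000000e+00,  0.00000000e+00,  0.00000000e+00,
         1.00000000e+00]])}
```

View pics/scene0.png

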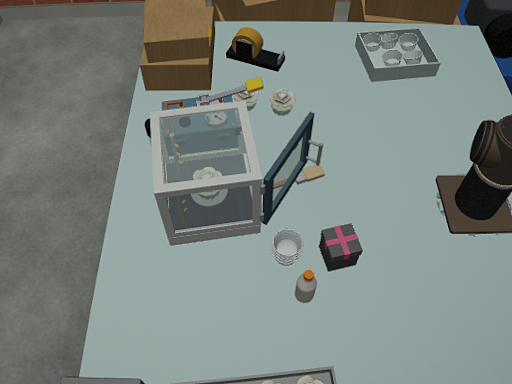

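View pics/top0.png

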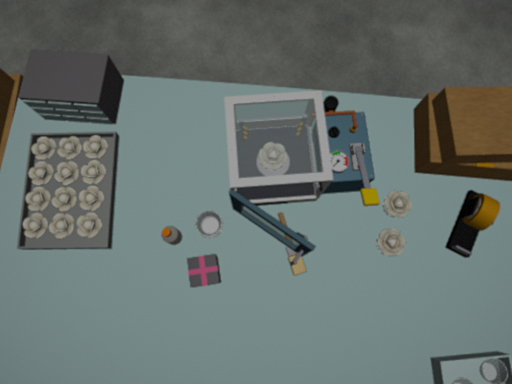

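The scene view shows the cabinet (roof ~150-260, 105-190), with the door open at about (290,165) and the yellow pad at (254,86). The top view shows the roof corners near (226,97), (326,92), (332,183) and (231,190). In it the pad is at (370,197), the door's free end at (310,245) and the gauge at (339,161). Next I measure these by mask and view an enlarged crop.

```bash
cat > h.py <<'E'
import cv2,numpy as np
from plant import ctrl
def ray(n,uv):
    m=ctrl.camera_model(n);K=np.array(m["intrinsics"]);d=np.array(m["distortion"]);T=np.array(m["cam_to_world"])
    p=cv2.undistortPoints(np.array([[uv]],float),K,d)[0,0]
    return T[:3,3],T[:3,:3]@np.array([p[0],-p[1],-1.])
def onz(n,uv,z):
    o,d=ray(n,uv);return o+d*(z-o[2])/d[2]
def tri(u1,u2,a="top",b="scene"):
    o1,d1=ray(a,u1);o2,d2=ray(b,u2)
    s=np.linalg.lstsq(np.c_[d1,-d2],o2-o1,rcond=None)[0]
    p,q=o1+s[0]*d1,o2+s[1]*d2
    return (p+q)/2,np.linalg.norm(p-q)
def yellow(img,lo=(22,170,110),hi=(32,255,255)):
    h=cv2.cvtColor(img,cv2.COLOR_RGB2HSV);m=cv2.inRange(h,lo,hi)
    n,_,st,c=cv2.connectedComponentsWithStats(m)
    return [(st[i,4],c[i].round(1).tolist()) for i in range(1,n) if st[i,4]>40]
E
python3 - <<'E'
from h import *
for n in("top","scene"):
    im=cv2.imread(f"pics/{n}0.png");print(n,yellow(im[:,:,::-1]))
im=cv2.imread("pics/top0.png")[85:265,215:415]
cv2.imwrite("pics/topc.png",cv2.resize(im,(800,720)[:2] if 0 else (660,594),interpolation=cv2.INTER_CUBIC))
im=cv2.imread("pics/scene0.png")[75:245,145:345]
cv2.imwrite("pics/scenec.png",cv2.resize(im,(700,595),interpolation=cv2.INTER_CUBIC))
E
```

```text
top [(np.int32(232), [369.6, 196.2])]
scene [(np.int32(163), [253.6, 83.7])]
```

View pics/topc.png

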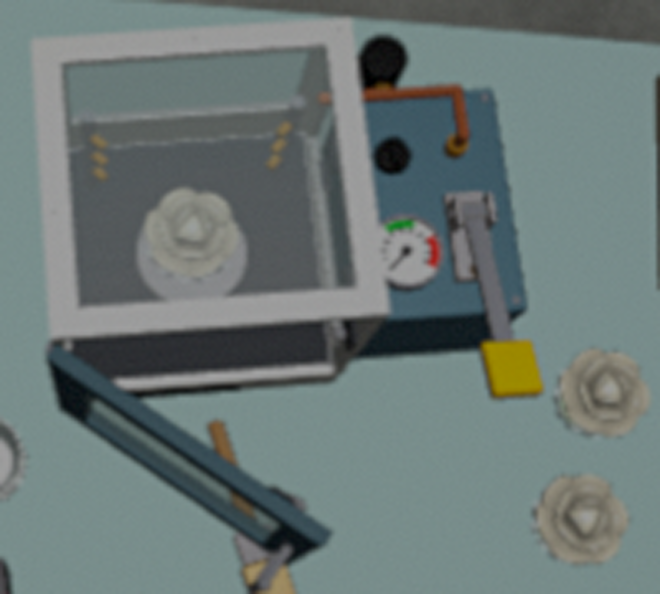

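View pics/scenec.png

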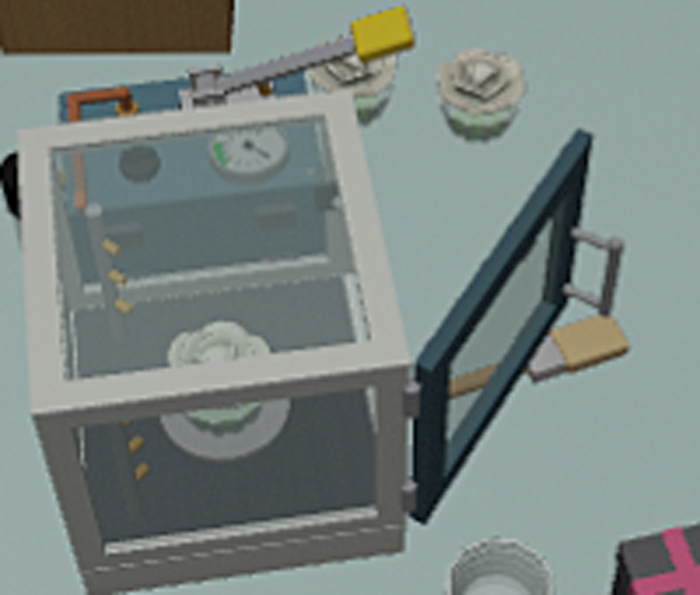

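The crops give the roof corners: top crop (33,40), (353,18), (389,312), (50,343); scene crop (19,130), (353,93), (409,365), (35,414). The door's free top end is near (328,535) in the top crop and (585,135) in the scene crop. The gauge centre is at (408,252) in the top crop.

```bash
cat >> h.py <<'E'
t=lambda u,v:((u+.5)/3.3+214.5,(v+.5)/3.3+84.5)
s=lambda u,v:((u+.5)/3.5+144.5,(v+.5)/3.5+74.5)
E
python3 - <<'E'
from h import *
np.set_printoptions(precision=4,suppress=True)
T=[(33,40),(353,18),(389,312),(50,343)];S=[(35,414),(19,130),(353,93),(409,365)]
M=np.array([[.12,.125],[.12,-.125],[-.12,-.125],[-.12,.125]])
P=[]
for a,b in zip(T,S):
    p=onz("top",t(*a),.25);q=onz("scene",s(*b),.25);print(p[:2],q[:2],*tri(t(*a),s(*b)));P.append((p+q)[:2]/2)
P=np.array(P)
def fit(P):
    c=P.mean(0);H=M.T@(P-c);a=np.arctan2(H[0,1]-H[1,0],H[0,0]+H[1,1]);R=np.array([[np.cos(a),-np.sin(a)],[np.sin(a),np.cos(a)]])
    print("fit",c,a,"res",P-c-M@R.T);return c,a,R
c,a,R=fit(P)
w=lambda x,y:c+R@[x,y]
print("gauge exp",w(-.045,-.167),"meas",onz("top",t(408,252),.162)[:2])
print("pad exp",w(-.158,-.222),"tri",tri((369.6,196.2),(253.6,83.7)))
print("hinge",w(-.12,.122))
for z in(.246,):
  print("free end",onz("top",t(328,535),z)[:2],onz("scene",s(585,135),z)[:2],onz("scene",s(592,137),z)[:2])
for n,u in(("rose",t(583,518)),("rose",t(608,390))):print(n,onz("top",u,.07)[:2])
print("brush",onz("top",t(270,580),.01)[:2],onz("top",t(217,425),.01)[:2])
E
```

```text
[0.8463 0.1303] [0.8453 0.1337] [0.847  0.1309 0.2467] 0.0017977397301492963
[ 0.887 -0.116] [ 0.8863 -0.1115] [ 0.8884 -0.1164  0.2457] 0.0018446846826207439
[ 0.6517 -0.1522] [ 0.649  -0.1468] [ 0.6509 -0.1523  0.2459] 0.003984660067038058
[0.6071 0.0935] [0.6119 0.0965] [0.6101 0.0934 0.2446] 0.0035591202133851405
fit [ 0.7481 -0.0091] 0.15911453966104117 res [[-0.0009 -0.0014]
 [ 0.0003 -0.0003]
 [ 0.0009  0.002 ]
 [-0.0003 -0.0003]]
gauge exp [ 0.7301 -0.1811] meas [ 0.7298 -0.1836]
pad exp [ 0.6272 -0.2533] tri (array([ 0.6278, -0.2557,  0.2095]), np.float64(0.0008772566977384958))
hinge [0.6103 0.0924]
free end [ 0.4853 -0.1159] [ 0.4839 -0.109 ] [ 0.4791 -0.107 ]
rose [ 0.5362 -0.362 ]
rose [ 0.6505 -0.3837]
brush [ 0.466  -0.1038] [ 0.6018 -0.0472]
```

```bash
cat >> h.py <<'E'
from scipy.spatial.transform import Rotation as Ro
C=np.array([.748,-.010]);A=.160
def W(x,y):return C+np.array([[np.cos(A),-np.sin(A)],[np.sin(A),np.cos(A)]])@[x,y]
def shifts(ps):
    st=ctrl.get_state();R=Ro.from_quat(st["tcp_rot"]).as_matrix()
    print("t",round(st["time"],2),"pos",np.round(st["eef_pos"],4),"F",np.round(st["contact_force"],1))
    for p in ps:print(np.round(p,3),"->",np.round(R.T@(np.array(p)-st["eef_pos"]),3))
def push(th,off=.030,r=.19,z=.203):
    b=A-th;d=np.array([np.sin(b),-np.cos(b)]);n=np.array([-np.cos(b),-np.sin(b)])
    return [*(W(-.12,.122)+r*d+off*n),z]
E
python3 - <<'E'
from h import *
shifts([(.40,.35,.22),push(.71,.075),push(.71,.045)]+[push(x) for x in(.6,.4,.2,.1,.05,0,-.03)])
E
```

```text
t 0.1 pos [0.1528 0.6569 0.23  ] F [ 0.  -0.3 -0.5]
[0.4  0.35 0.22] -> [-0.31  -0.243  0.01 ]
[ 0.447 -0.031  0.203] -> [-0.442 -0.604  0.028]
[ 0.472 -0.047  0.203] -> [-0.471 -0.613  0.028]
[ 0.502 -0.068  0.203] -> [-0.504 -0.627  0.028]
[ 0.536 -0.086  0.203] -> [-0.541 -0.637  0.028]
[ 0.573 -0.097  0.203] -> [-0.58  -0.639  0.028]
[ 0.592 -0.1    0.203] -> [-0.599 -0.638  0.028]
[ 0.601 -0.101  0.203] -> [-0.608 -0.636  0.028]
[ 0.611 -0.101  0.203] -> [-0.618 -0.634  0.028]
[ 0.617 -0.101  0.203] -> [-0.623 -0.633  0.028]
```

Call:
move_arm([
  {"x":-0.035,"y":-0.03,"z":0.0,"yaw":0,"fingers":1},
  {"x":-0.07,"y":-0.06,"z":0.0,"yaw":0,"fingers":1},
  {"x":-0.11,"y":-0.085,"z":0.0,"yaw":0,"fingers":1},
  {"x":-0.15,"y":-0.11,"z":0.0,"yaw":0,"fingers":1},
  {"x":-0.19,"y":-0.14,"z":0.0,"yaw":0,"fingers":1},
])

```text
time: 0.6
eef_pos: [0.3072, 0.4765, 0.2309]
tcp_rot: [0.114, 0.994, -0.0, -0.0]
contact_force: [1.3, 0.2, -0.3]
opening: 0.142
finger_force: 0.0
```

Call:
move_arm([
  {"x":-0.04,"y":-0.03,"z":0.0,"yaw":0,"fingers":1},
  {"x":-0.08,"y":-0.06,"z":0.0,"yaw":0,"fingers":1},
  {"x":-0.12,"y":-0.1,"z":0.0,"yaw":0,"fingers":1},
  {"x":-0.14,"y":-0.145,"z":0.0,"yaw":0,"fingers":1},
  {"x":-0.16,"y":-0.19,"z":0.0,"yaw":0,"fingers":1},
])

```text
time: 1.1
eef_pos: [0.4186, 0.2592, 0.2309]
tcp_rot: [0.114, 0.993, -0.0, -0.0]
contact_force: [0.8, -2.0, 1.4]
opening: -0.002
finger_force: 0.0
```

Run:
```python
from h import *
shifts([push(.71,.075),push(.71,.045)])
```

```text
t 1.1 pos [0.4186 0.2592 0.2309] F [ 0.8 -2.   1.4]
[ 0.447 -0.031  0.203] -> [-0.094 -0.277  0.028]
[ 0.472 -0.047  0.203] -> [-0.122 -0.286  0.028]
```

Call:
move_arm([
  {"x":-0.015,"y":-0.045,"z":0.0,"yaw":0,"fingers":1},
  {"x":-0.03,"y":-0.09,"z":0.0,"yaw":0,"fingers":1},
  {"x":-0.045,"y":-0.135,"z":0.005,"yaw":0,"fingers":1},
  {"x":-0.06,"y":-0.18,"z":0.015,"yaw":0,"fingers":1},
  {"x":-0.075,"y":-0.225,"z":0.025,"yaw":0,"fingers":1},
])

```text
time: 1.6
eef_pos: [0.4399, 0.0232, 0.2061]
tcp_rot: [0.114, 0.993, 0.0, 0.0]
contact_force: [0.3, -0.0, -0.1]
opening: -0.001
finger_force: 0.0
```

Call:
move_arm([
  {"x":-0.01,"y":-0.03,"z":0.003,"yaw":0,"fingers":1},
  {"x":-0.02,"y":-0.052,"z":0.003,"yaw":0,"fingers":1},
  {"x":-0.02,"y":-0.052,"z":0.003,"yaw":0,"fingers":1},
])

```text
time: 1.9
eef_pos: [0.4479, -0.0325, 0.2029]
tcp_rot: [0.116, 0.993, -0.0, -0.0]
contact_force: [-0.3, -0.0, 0.1]
opening: -0.0
finger_force: 0.0
```

Run:
```python
from h import *
shifts([push(.71,.045)]+[push(x) for x in(.6,.5,.4,.3,.2,.1,.05,0,-.03)])
im=ctrl.read_camera("top")[:,:,::-1][85:295,200:400]
cv2.imwrite("pics/top1.png",cv2.resize(im,(570,598),interpolation=cv2.INTER_CUBIC))
```

```text
t 1.9 pos [ 0.4479 -0.0325  0.2029] F [-0.3 -0.   0.1]
[ 0.472 -0.047  0.203] -> [-0.027 -0.009 -0.   ]
[ 0.502 -0.068  0.203] -> [-0.061 -0.022 -0.   ]
[ 0.518 -0.078  0.203] -> [-0.079 -0.028 -0.   ]
[ 0.536 -0.086  0.203] -> [-0.098 -0.032 -0.   ]
[ 0.554 -0.093  0.203] -> [-0.117 -0.034 -0.   ]
[ 0.573 -0.097  0.203] -> [-0.136 -0.034 -0.   ]
[ 0.592 -0.1    0.203] -> [-0.155 -0.033 -0.   ]
[ 0.601 -0.101  0.203] -> [-0.165 -0.031 -0.   ]
[ 0.611 -0.101  0.203] -> [-0.174 -0.029 -0.   ]
[ 0.617 -0.101  0.203] -> [-0.18  -0.028 -0.   ]
```

View pics/top1.png

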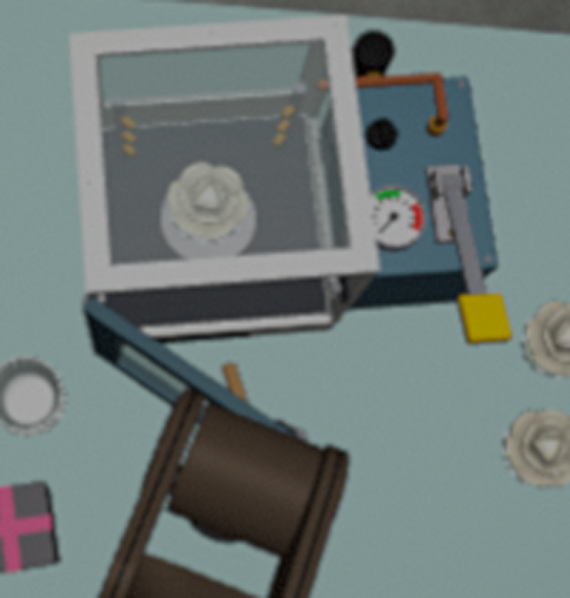

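The door is untouched (from (90,300) to about (300,430) in the crop), and the gripper is on its outer side. I push now.

Call:
move_arm([
  {"x":-0.015,"y":-0.005,"z":0,"yaw":0,"fingers":1},
  {"x":-0.03,"y":-0.011,"z":0,"yaw":0,"fingers":1},
  {"x":-0.045,"y":-0.016,"z":0,"yaw":0,"fingers":1},
  {"x":-0.06,"y":-0.022,"z":0,"yaw":0,"fingers":1},
  {"x":-0.075,"y":-0.027,"z":0,"yaw":0,"fingers":1},
])

```text
time: 2.45
eef_pos: [0.5146, -0.0718, 0.2028]
tcp_rot: [0.113, 0.994, 0.001, -0.001]
contact_force: [-0.9, 1.0, 1.1]
opening: -0.003
finger_force: 0.0
```

Call:
move_arm([
  {"x":-0.015,"y":-0.004,"z":0,"yaw":0,"fingers":1},
  {"x":-0.03,"y":-0.006,"z":0,"yaw":0,"fingers":1},
  {"x":-0.045,"y":-0.007,"z":0,"yaw":0,"fingers":1},
  {"x":-0.06,"y":-0.007,"z":0,"yaw":0,"fingers":1},
  {"x":-0.072,"y":-0.006,"z":0,"yaw":0,"fingers":1},
])

```text
time: 2.95
eef_pos: [0.5837, -0.0941, 0.2028]
tcp_rot: [0.113, 0.994, 0.0, -0.001]
contact_force: [-1.7, 0.3, 1.5]
opening: 0.001
finger_force: 0.0
```

Run:
```python
from h import *
shifts([push(x) for x in(.2,.1,.05,0,-.03)])
```

```text
t 2.95 pos [ 0.5837 -0.0941  0.2028] F [-1.7  0.3  1.5]
[ 0.573 -0.097  0.203] -> [ 0.01  -0.006 -0.   ]
[ 0.592 -0.1    0.203] -> [-0.009 -0.004 -0.   ]
[ 0.601 -0.101  0.203] -> [-0.018 -0.003 -0.   ]
[ 0.611 -0.101  0.203] -> [-0.028 -0.001 -0.   ]
[ 0.617 -0.101  0.203] -> [-0.034  0.001 -0.   ]
```

Call:
move_arm([
  {"x":-0.007,"y":-0.003,"z":0,"yaw":0,"fingers":1},
  {"x":-0.013,"y":-0.003,"z":0,"yaw":0,"fingers":1},
  {"x":-0.018,"y":-0.003,"z":0,"yaw":0,"fingers":1},
  {"x":-0.023,"y":-0.002,"z":0,"yaw":0,"fingers":1},
])

```text
time: 3.35
eef_pos: [0.604, -0.1026, 0.2031]
tcp_rot: [0.114, 0.993, -0.0, -0.003]
contact_force: [-6.5, 0.4, 2.2]
opening: -0.005
finger_force: 0.0
```

Call:
move_arm([
  {"x":-0.003,"y":0,"z":0,"yaw":0,"fingers":1},
  {"x":-0.005,"y":0.001,"z":0,"yaw":0,"fingers":1},
])

```text
time: 3.55
eef_pos: [0.611, -0.1032, 0.2035]
tcp_rot: [0.114, 0.993, -0.0, 0.0]
contact_force: [-3.6, -1.4, 0.3]
opening: 0.005
finger_force: 0.0
```

Call:
move_arm([
  {"x":-0.002,"y":0,"z":0,"yaw":0,"fingers":1},
  {"x":-0.003,"y":0,"z":0,"yaw":0,"fingers":1},
])

```text
time: 3.75
eef_pos: [0.6112, -0.1033, 0.2033]
tcp_rot: [0.114, 0.993, 0.0, -0.004]
contact_force: [-12.3, 2.5, 5.1]
opening: 0.003
finger_force: 0.1
```

Call:
move_arm([
  {"x":-0.002,"y":0,"z":0,"yaw":0,"fingers":1},
  {"x":-0.003,"y":0,"z":0,"yaw":0,"fingers":1},
  {"x":-0.003,"y":0,"z":0,"yaw":0,"fingers":1},
])

```text
time: 4.05
eef_pos: [0.6112, -0.1039, 0.2031]
tcp_rot: [0.113, 0.994, -0.0, -0.008]
contact_force: [-20.1, 0.9, 8.4]
opening: 0.001
finger_force: 0.5
```

The arm has stopped dead at the expected seated position while the force rises, so I back off and check by camera.

Call:
move_arm([
  {"x":0.02,"y":0,"z":0,"yaw":0,"fingers":1},
  {"x":0.05,"y":0,"z":0,"yaw":0,"fingers":1},
  {"x":0.09,"y":0,"z":-0.02,"yaw":0,"fingers":1},
  {"x":0.1,"y":-0.03,"z":-0.055,"yaw":0,"fingers":1},
  {"x":0.1,"y":-0.07,"z":-0.075,"yaw":0,"fingers":1},
])

```text
time: 4.55
eef_pos: [0.5027, -0.1488, 0.2808]
tcp_rot: [0.112, 0.994, -0.0, 0.002]
contact_force: [1.3, -0.8, 0.4]
opening: -0.002
finger_force: 0.0
```

Call:
move_arm([
  {"x":0.0,"y":-0.04,"z":0,"yaw":0,"fingers":1},
  {"x":-0.01,"y":-0.08,"z":0,"yaw":0,"fingers":1},
  {"x":-0.01,"y":-0.08,"z":0,"yaw":0,"fingers":1},
])

```text
time: 4.85
eef_pos: [0.4947, -0.2342, 0.279]
tcp_rot: [0.117, 0.993, -0.001, 0.001]
contact_force: [-0.9, 0.8, -0.3]
opening: 0.001
finger_force: 0.0
```

Run:
```python
from h import *
shifts([(*W(-.156,-.222),.24)])
im=ctrl.read_camera("top")[:,:,::-1];print(yellow(im[:,:,::-1]))
sc=ctrl.read_camera("scene")[:,:,::-1];print(yellow(sc[:,:,::-1]))
a=cv2.resize(im[85:265,215:415],(400,360),interpolation=cv2.INTER_CUBIC);b=cv2.resize(sc[70:250,145:345],(400,360),interpolation=cv2.INTER_CUBIC)
cv2.imwrite("pics/two.png",np.hstack([a,b]))
```

```text
t 4.85 pos [ 0.4947 -0.2342  0.279 ] F [-0.9  0.8 -0.3]
[ 0.629 -0.254  0.24 ] -> [-0.136  0.012  0.039]
[(np.int32(237), [369.5, 196.3])]
[(np.int32(162), [253.5, 83.7])]
```

View pics/two.png

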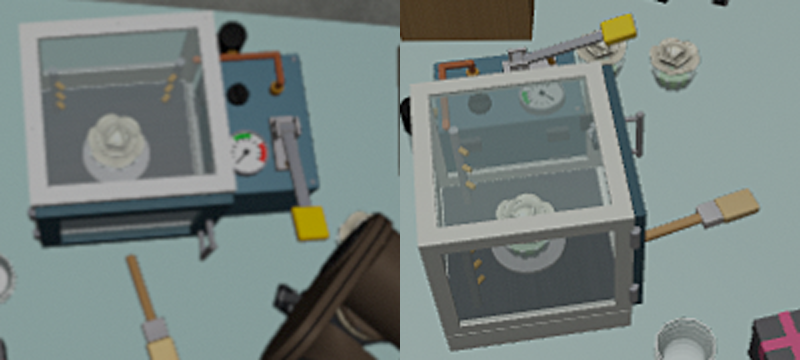

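The door is shut and flush with the cabinet front (left panel, handle at (207,240)), the pad is unmoved and the needle is at rest. I now go above the pad.

Call:
move_arm([
  {"x":-0.045,"y":0.004,"z":0,"yaw":0,"fingers":1},
  {"x":-0.09,"y":0.008,"z":0,"yaw":0,"fingers":1},
  {"x":-0.135,"y":0.011,"z":0.01,"yaw":0,"fingers":1},
  {"x":-0.136,"y":0.011,"z":0.034,"yaw":0,"fingers":1},
  {"x":-0.136,"y":0.011,"z":0.039,"yaw":0,"fingers":1},
])

```text
time: 5.45
eef_pos: [0.6295, -0.2475, 0.2346]
tcp_rot: [0.113, 0.994, 0.002, -0.003]
contact_force: [0.1, 0.3, -0.5]
opening: 0.001
finger_force: 0.0
```

Run:
```python
from h import *
shifts([(.629,-.255,z) for z in(.225,.2,.181)])
P=[]
for n,(x,y,w,h) in(("top",(300,110,110,110)),("scene",(170,60,110,110)),("wrist",(0,0,512,384))):
    im=ctrl.read_camera(n)[:,:,::-1];cv2.imwrite(f"pics/{n}_p.png",im);c=im[y:y+h,x:x+w];P.append(cv2.resize(c,(260 if n!="wrist" else 280,)*2 if n!="wrist" else (280,260),interpolation=cv2.INTER_CUBIC))
cv2.imwrite("pics/three.png",np.hstack(P))
```

```text
t 5.45 pos [ 0.6295 -0.2475  0.2346] F [ 0.1  0.3 -0.5]
[ 0.629 -0.255  0.225] -> [-0.001 -0.007  0.01 ]
[ 0.629 -0.255  0.2  ] -> [-0.001 -0.008  0.035]
[ 0.629 -0.255  0.181] -> [-0.002 -0.008  0.054]
```

View pics/three.png

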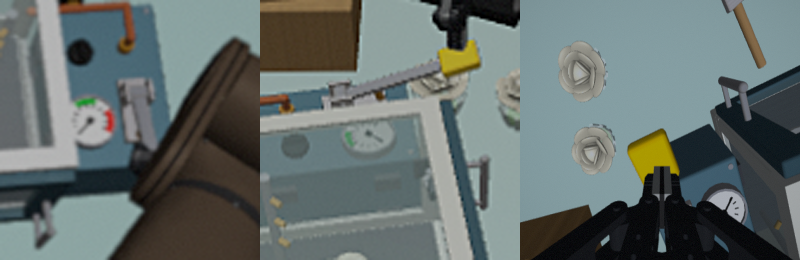

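The top view still shows the gauge (about (339,161) full-size) with its needle at rest, and the scene and wrist views show the fingertips over the pad. I press in steps.

Call:
move_arm([
  {"x":-0.001,"y":-0.008,"z":0.0,"yaw":0,"fingers":1},
  {"x":-0.001,"y":-0.008,"z":0.008,"yaw":0,"fingers":1},
  {"x":-0.001,"y":-0.008,"z":0.016,"yaw":0,"fingers":1},
  {"x":-0.001,"y":-0.008,"z":0.024,"yaw":0,"fingers":1},
  {"x":-0.001,"y":-0.008,"z":0.03,"yaw":0,"fingers":1},
])

```text
time: 6.1
eef_pos: [0.6284, -0.2585, 0.2095]
tcp_rot: [0.114, 0.993, -0.0, -0.0]
contact_force: [-2.1, -0.1, 5.1]
opening: -0.0
finger_force: 2.3
```

```bash
cat >> h.py <<'E'
def needle():
    im=ctrl.read_camera("top")
    o=onz("top",(0,0),0) # gauge face rectified to a 10 px/mm top view by homography
    g=W(-.045,-.167);pts=[];m=ctrl.camera_model("top");Tm=np.linalg.inv(np.array(m["cam_to_world"]))
    q=[(-.03,-.03),(.03,-.03),(.03,.03),(-.03,.03)]
    for dx,dy in q:
        c=Tm[:3]@[*W(-.045+dx,-.167+dy),.163,1];c*=[1,-1,-1]
        pts.append(cv2.projectPoints(c[None],np.zeros(3),np.zeros(3),m["intrinsics"],np.array(m["distortion"]))[0].ravel())
    dst=[(150-dy*5000,150-dx*5000) for dx,dy in q]
    return cv2.warpPerspective(im,cv2.getPerspectiveTransform(np.float32(pts),np.float32(dst)),(300,300),flags=cv2.INTER_CUBIC)
def angle(w,c=(150,150)):
    g=w.max(2).astype(float);a=np.arange(0,360,2);r=np.arange(45,85,2)
    s=[np.mean([g[int(c[1]-k*np.cos(np.radians(t))),int(c[0]+k*np.sin(np.radians(t)))] for k in r]) for t in a]
    i=int(np.argmin(s));return a[i],round(min(s)),round(np.median(s))
E
python3 - <<'E'
from h import *
shifts([(.629,-.255,.181)])
w=needle();print(angle(w));cv2.imwrite("pics/n.png",w[:,:,::-1])
E
```

```text
t 6.1 pos [ 0.6284 -0.2585  0.2095] F [-2.1 -0.1  5.1]
[ 0.629 -0.255  0.181] -> [0.    0.004 0.028]
(np.int64(258), 117, 176)
```

View pics/n.png

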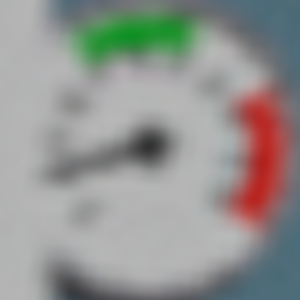

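The needle is at 258° (image clock angle), and the green arc runs from about 330° to 385°, so mid green is about 357°. I estimate 28 mm more, which matches the height-based figure, and go most of that way first.

Call:
move_arm([
  {"x":0.0,"y":0.002,"z":0.005,"yaw":0,"fingers":1},
  {"x":0.0,"y":0.002,"z":0.01,"yaw":0,"fingers":1},
  {"x":0.0,"y":0.002,"z":0.015,"yaw":0,"fingers":1},
  {"x":0.0,"y":0.002,"z":0.02,"yaw":0,"fingers":1},
  {"x":0.0,"y":0.002,"z":0.022,"yaw":0,"fingers":1},
])

```text
time: 6.65
eef_pos: [0.6289, -0.257, 0.1884]
tcp_rot: [0.114, 0.993, -0.001, -0.0]
contact_force: [-4.7, -1.7, 7.2]
opening: -0.004
finger_force: 3.4
```

Run:
```python
from h import *
shifts([(.629,-.255,.181)])
w=needle();print(angle(w));cv2.imwrite("pics/n2.png",w[:,:,::-1])
```

```text
t 6.65 pos [ 0.6289 -0.257   0.1884] F [-4.7 -1.7  7.2]
[ 0.629 -0.255  0.181] -> [0.    0.002 0.007]
(np.int64(330), 127, 176)
```

At 330° the needle is at the green edge, as expected from the height. It needs 27° more, about 7 mm.

Call:
move_arm([
  {"x":0.0,"y":0.0,"z":0.003,"yaw":0,"fingers":1},
  {"x":0.0,"y":0.0,"z":0.006,"yaw":0,"fingers":1},
  {"x":0.0,"y":0.0,"z":0.007,"yaw":0,"fingers":1},
  {"x":0.0,"y":0.0,"z":0.007,"yaw":0,"fingers":1},
])

```text
time: 7.1
eef_pos: [0.6288, -0.2571, 0.1818]
tcp_rot: [0.114, 0.993, -0.001, -0.001]
contact_force: [-5.3, -0.6, 8.5]
opening: -0.002
finger_force: 3.8
```

Run:
```python
from h import *
shifts([(.629,-.255,.181)])
w=needle();print(angle(w))
sc=ctrl.read_camera("scene")
cv2.imwrite("pics/n3.png",np.hstack([w,cv2.resize(sc[60:240,145:345],(333,300),interpolation=cv2.INTER_CUBIC)])[:,:,::-1])
```

```text
t 7.1 pos [ 0.6288 -0.2571  0.1818] F [-5.3 -0.6  8.5]
[ 0.629 -0.255  0.181] -> [0.    0.002 0.001]
(np.int64(352), 127, 176)
```

View pics/n3.png

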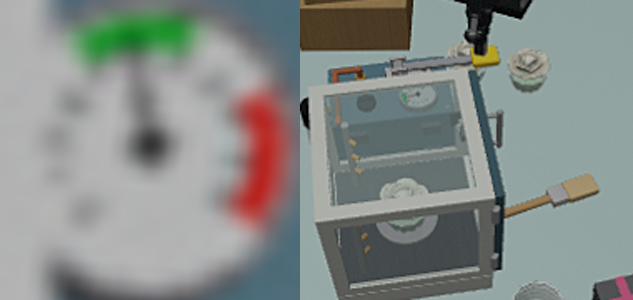

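The needle stands mid-green at about 352°, the lever is level and the door is shut. I hold for over 3.5 s.

Call:
move_arm([
  {"z":0},
  {"z":0},
  {"z":0},
  {"z":0},
  {"z":0},
])

```text
validation failed for argument at $.pl...
```

Run:
```python
from h import *
t0=ctrl.get_state()["time"]
for i in range(36):
    w=needle()
    if i%7==0: print(angle(w))
shifts([])
```

```text
(np.int64(350), 129, 176)
(np.int64(350), 129, 176)
(np.int64(350), 130, 176)
(np.int64(350), 130, 176)
(np.int64(350), 130, 176)
(np.int64(350), 129, 176)
t 9.0 pos [ 0.6288 -0.2571  0.1822] F [-5.3 -1.6  8. ]
```

The needle is steady. I finish the hold with full rows.

Call:
move_arm([
  {"x":0,"y":0,"z":0,"yaw":0,"fingers":1},
  {"x":0,"y":0,"z":0,"yaw":0,"fingers":1},
  {"x":0,"y":0,"z":0,"yaw":0,"fingers":1},
  {"x":0,"y":0,"z":0,"yaw":0,"fingers":1},
  {"x":0,"y":0,"z":0,"yaw":0,"fingers":1},
])

```text
time: 9.5
eef_pos: [0.6288, -0.2571, 0.1821]
tcp_rot: [0.114, 0.993, -0.001, -0.001]
contact_force: [-5.5, -1.3, 7.7]
opening: -0.003
finger_force: 3.8
```

Call:
move_arm([
  {"x":0,"y":0,"z":0,"yaw":0,"fingers":1},
  {"x":0,"y":0,"z":0,"yaw":0,"fingers":1},
  {"x":0,"y":0,"z":0,"yaw":0,"fingers":1},
  {"x":0,"y":0,"z":0,"yaw":0,"fingers":1},
  {"x":0,"y":0,"z":0,"yaw":0,"fingers":1},
])

```text
time: 10.0
eef_pos: [0.6288, -0.2571, 0.1822]
tcp_rot: [0.114, 0.993, -0.001, -0.001]
contact_force: [-4.6, -1.1, 7.3]
opening: 0.001
finger_force: 3.8
```

Call:
move_arm([
  {"x":0,"y":0,"z":0,"yaw":0,"fingers":1},
  {"x":0,"y":0,"z":0,"yaw":0,"fingers":1},
  {"x":0,"y":0,"z":0,"yaw":0,"fingers":1},
  {"x":0,"y":0,"z":0,"yaw":0,"fingers":1},
  {"x":0,"y":0,"z":0,"yaw":0,"fingers":1},
])

```text
time: 10.5
eef_pos: [0.6288, -0.2571, 0.1821]
tcp_rot: [0.114, 0.993, -0.001, -0.001]
contact_force: [-5.5, -1.3, 8.3]
opening: -0.0
finger_force: 3.8
```

Call:
move_arm([
  {"x":0,"y":0,"z":0,"yaw":0,"fingers":1},
  {"x":0,"y":0,"z":0,"yaw":0,"fingers":1},
  {"x":0,"y":0,"z":0,"yaw":0,"fingers":1},
  {"x":0,"y":0,"z":0,"yaw":0,"fingers":1},
  {"x":0,"y":0,"z":0,"yaw":0,"fingers":1},
])

```text
time: 11.0
eef_pos: [0.6288, -0.2571, 0.1822]
tcp_rot: [0.114, 0.993, -0.001, -0.001]
contact_force: [-5.2, -0.2, 7.3]
opening: -0.004
finger_force: 3.8
```

Run:
```python
from h import *
shifts([]);a=angle(needle());print(a)
if 340<=a[0]<=366: print(ctrl.sign_off())
```

```text
t 11.0 pos [ 0.6288 -0.2571  0.1822] F [-5.2 -0.2  7.3]
(np.int64(350), 129, 176)
the job is handed in; nothing more can be done
None
```

The job is handed in at about 11 s: the door is shut on its catch, and the lever was held in the green for about 4 s and is still held there.

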